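# Put three mixed-up front items back with their own kind

## Robot

A 6-joint arm with a two-finger parallel gripper is mounted at the origin on the work surface. World frame = base frame: x ahead of the robot, y to its left, z up, the work surface at z = 0. Lengths are in m, angles in rad, forces in N, time in s.
With the tool pointing down it reaches from about 0.375 to 0.975 m from the base axis. Payload 3.8 kg.
Tool frame: the origin (TCP) lies midway between the tips of the shut fingers; the grasp point (between the pads) lies 19 mm behind it; x points along the fingers, y is the direction in which the jaws open and shut, and the axes are right-handed (so a half turn about x gives the same grasp; the last joint's range is limited). The gripper opens to 88 mm and grips with 3 to 60 N. Pads are 18 mm wide; open, the fingers measure 123 mm over their backs; the gripper's body (75 mm by 187 mm) begins 45 mm behind the grasp point.
Start: joints at [1.275, 0.264, 1.604, -0, 1.274, -0.037], TCP at [0.173, 0.653, 0.239] pointing down, gripper open.
Joint ranges: [-2.63, 2.63], [-0.94, 2.18], [0.31, 2.57], [-1.31, 4.45], [0, 2.66], [-2.55, 2.55]. Speed limits (rad/s): [2.57, 2.57, 3.14, 3.14, 3.14, 3.14].

## Interface

Orientations are given as a rotation vector (axis times angle).
In Python, from cell import manip, inverse_kinematics, cams, order gives the robot as it stands. Calls block until the motion is done:
- manip.move_pose(position, orientation): joint-space move of the TCP to a pose.
- manip.move_linear(position, rate=0.15, rot=None): straight line of the TCP; rot=None keeps the orientation; rate is the mean speed in m/s.
- manip.set_joints(angles): joint-space move.
- manip.set_gripper(opening, force=None): finger opening in m; force is the grip in N (None keeps the last); returns when the fingers have stopped.
- manip.dwell(seconds).
- inverse_kinematics(position, orientation): joint angles nearest the present ones, or None.
- manip.state(): the state.
- cams.capture(name): name is "scene" or "top"; returns a dict with "image" (420x560x3 uint8, blue, green, red), "z_map" (420x560 float32, m along the optical axis (not along the pixel's ray), 0 where there is no reading), "intrinsics" (3x3 intrinsics, pixels), "position" and "orientation" of the camera in the world. Camera axes: x right, y down, z forward; pixel columns grow to the right and rows downward; lengths in m; the calibration is good to about 2 mm. A picture is of the moment at which its call begins.
A pose or a line that the arm cannot do raises manip.IKError and nothing moves.
- order.close_job(): hands the job in, once; it reports no verdict.
The state is a dict: "clock": time; "joint_pos": joint angles; "joint_velocities": joint speeds; "tau": joint torques, N m; "tool_pos": TCP position; "tcp_rot": TCP orientation; "contact_force": force on the tool from outside, world axes, zero at the start; "moment": the same for the moment, N m; "gripper_width": finger opening in m.
Only numpy, scipy, OpenCV 4.12 (cv2) and the standard library are available. Lean on these libraries where they do the work, as an engineer would, in place of code of your own. Each camera call takes 0.05 s, during which the arm holds its last target. There are 200 camera calls.

## Task

Somebody has mixed up the front row of the stock trays: the spray can, the flat bottle and the carton nearest the robot each stand in the wrong tray. Put each one in the front cell of the tray that has the same product in its rear cell; the empty tray is there as a free spot to use on the way. Set everything down gently, upright and flat on the tray floor, one to a cell, and leave the rear row standing as it is.

Things in the scene. Friction and masses are not known exactly. Their poses are not given: they have to be found in the camera images.
- can: The spray can to be moved: small spray can, round, standing upright: aluminium body 50 mm in diameter with a white round cap 46 mm in diameter over its top 41 mm; 130 mm high in all, about 0.2 kg. Loose; it stands in the front cell of a wrong tray at the start. Origin: centre of its underside; z up.
- bottle: The flat bottle to be moved: flat grey plastic bottle, upright: body 72 (its x) x 40 mm (its y), 90 mm high, shoulders to 97 mm; on the centre line a fast black screw cap, 28 mm diameter, from 102 to 130 mm (31 mm collar at 100 to 104 mm), strong enough to carry it by; 130 mm high in all, about 0.27 kg. Loose; it stands in the front cell of a wrong tray at the start. Origin: centre of its underside; z up.
- carton: The carton to be moved: plain brown cardboard carton, standing upright, square: 56 x 56 mm (sides along its x and y) and 120 mm high, about 0.22 kg. Loose; it stands in the front cell of a wrong tray at the start. Origin: centre of its underside; z up.
- rear_can: The rear spray can, identical to can, standing loose in the rear cell of the tray where its kind belongs. Not to be moved. Origin: centre of its underside; z up.
- rear_bottle: The rear flat bottle, identical to bottle, standing loose in the rear cell of the tray where its kind belongs. Not to be moved. Origin: centre of its underside; z up.
- rear_carton: The rear carton, identical to carton, standing loose in the rear cell of the tray where its kind belongs. Not to be moved. Origin: centre of its underside; z up.
- tray_can: Tray with a spray can in its rear cell; that kind belongs in its front cell: fixed blue tray 212 (its x) x 96 mm (y); walls 4 mm, 30 mm high, front lip (-x) and middle cross wall 22 mm; floor 4 mm. Two cells, each 100 (x) x 88 mm inside: front (robot side) centred at x -52, rear at x +52. Origin: centre of its underside, on a 24 mm high shelf board; z up.
- tray_bottle: Tray with a flat bottle in its rear cell; that kind belongs in its front cell: fixed blue tray 212 (its x) x 96 mm (y); walls 4 mm, 30 mm high, front lip (-x) and middle cross wall 22 mm; floor 4 mm. Two cells, each 100 (x) x 88 mm inside: front (robot side) centred at x -52, rear at x +52. Origin: centre of its underside, on a 24 mm high shelf board; z up.
- tray_carton: Tray with a carton in its rear cell; that kind belongs in its front cell: fixed blue tray 212 (its x) x 96 mm (y); walls 4 mm, 30 mm high, front lip (-x) and middle cross wall 22 mm; floor 4 mm. Two cells, each 100 (x) x 88 mm inside: front (robot side) centred at x -52, rear at x +52. Origin: centre of its underside, on a 24 mm high shelf board; z up.
- tray_spare: The empty tray: fixed blue tray 212 (its x) x 96 mm (y); walls 4 mm, 30 mm high, front lip (-x) and middle cross wall 22 mm; floor 4 mm. Two cells, each 100 (x) x 88 mm inside: front (robot side) centred at x -52, rear at x +52. Origin: centre of its underside, on a 24 mm high shelf board; z up. A free spot.

How it is judged:
At the end, for the whole second after the job is handed in: Can, bottle and carton each stand at rest in the front cell of their own kind's tray: within 32 mm of the cell centre along the tray and 28 mm across, underside within 4 mm of the floor, tilt under 0.06 rad. The rear three are upright, at rest, within 20 mm of their start (x of can in the frame of tray_can between -0.084 and -0.02 m and y of can in the frame of tray_can between -0.028 and 0.028 m and z of can in the frame of tray_can below 0.008 m and angle between each of can, bottle, carton, rear_can, rear_bottle, rear_carton's own z axis and vertical below 0.06 rad and linear speed of each of can, bottle, carton, rear_can, rear_bottle, rear_carton below 0.02 m/s and angular speed of each of can, bottle, carton below 0.2 rad/s and x of bottle in the frame of tray_bottle between -0.084 and -0.02 m and y of bottle in the frame of tray_bottle between -0.028 and 0.028 m and z of bottle in the frame of tray_bottle below 0.008 m and x of carton in the frame of tray_carton between -0.084 and -0.02 m and y of carton in the frame of tray_carton between -0.028 and 0.028 m and z of carton in the frame of tray_carton below 0.008 m and distance of each of rear_can, rear_bottle, rear_carton from where it was at the start of the episode below 0.02 m); the robot touches nothing.
It fails at once if an item being moved is tipped over (angle between any of can, bottle, carton's own z axis and vertical above 0.7 rad).
It fails at once if an item is dropped (from more than about 3 cm) instead of being set down ((linear speed of can above 0.8 m/s and height (world z) of can below 0.055 m) or (linear speed of bottle above 0.8 m/s and height (world z) of bottle below 0.055 m) or (linear speed of carton above 0.8 m/s and height (world z) of carton below 0.055 m)).
It fails at once if an item of the rear row is moved by more than 20 mm or tipped (distance of any of rear_can, rear_bottle, rear_carton from where it was at the start of the episode above 0.02 m or angle between any of rear_can, rear_bottle, rear_carton's own z axis and vertical above 0.3 rad).
It also fails if it takes over 109 s, if anything falls off the work surface, if the arm or the gripper's body presses on something with over 40 N, if the wrist force passes 120 N, or if a joint passes its speed limit or range.

## Working session

There is one attempt and no reset: what is moved stays moved. The work goes in short steps, each a Python script; the robot and the scene stay as the last script left them, time stands still between calls to the robot, and variables do not carry over. Pictures are saved under pics/ and viewed, on a budget of 14 in all, crops included, one or two more only if the job needs it, and the job is handed in when it is done.

```bash
mkdir -p pics; ls
python3 - <<'E'
from cell import manip,cams
import cv2,numpy as np
np.set_printoptions(precision=4,suppress=True)
for n in("scene","top"):
    c=cams.capture(n);cv2.imwrite(f"pics/{n}0.png",c["image"]);np.savez(f"{n}0.npz",**c)
    print(n,c["intrinsics"],c["position"],c["orientation"],(c["z_map"]>0).mean())
print(manip.state())
E
```

```text
pics
scene [[498.9677   0.     277.2147]
 [  0.     498.9677 202.8367]
 [  0.       0.       1.    ]] [0.9604 0.4096 0.8   ] [-1.0666 -2.5439  0.874 ] 0.9961267006802721
top [[460.1605   0.     272.7292]
 [  0.     460.1605 213.397 ]
 [  0.       0.       1.    ]] [0.4159 0.0192 0.9325] [-2.1785  2.1156 -0.206 ] 0.9962159863945578
{'clock': 0.1, 'joint_pos': array([ 1.2751,  0.2647,  1.6052, -0.    ,  1.2737, -0.0369]), 'joint_velocities': array([ 0.0026, -0.002 , -0.0015, -0.0002,  0.0016,  0.0002]), 'tau': array([  0.0011, -50.362 , -35.8069,   0.0729,   0.0234,  -0.0001]), 'tool_pos': array([0.1726, 0.6519, 0.2375]), 'tcp_rot': array([ 0.2016,  1.5616, -0.2047]), 'contact_force': array([ 0.4972, -1.015 , -0.5677]), 'moment': array([-0.0126, -0.0021, -0.0135]), 'gripper_width': 0.08805321084505406}
```

View pics/scene0.png

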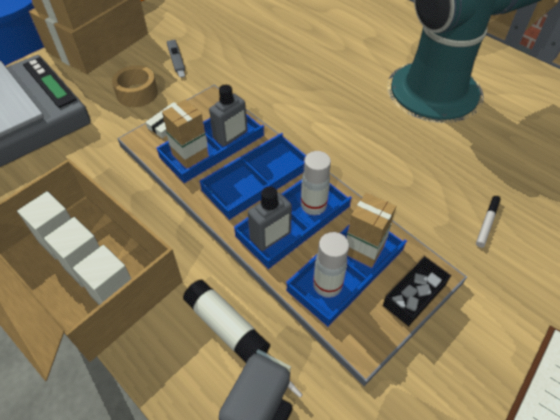

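View pics/top0.png

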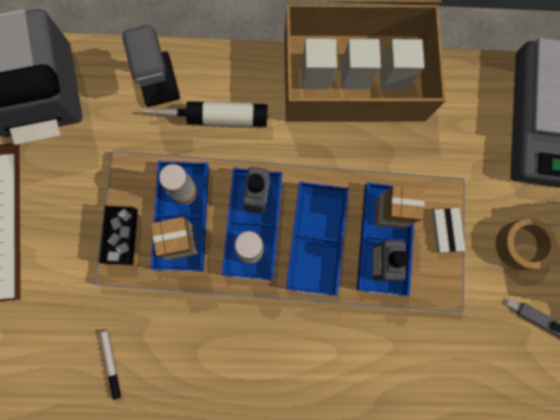

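Trays from left to right in the top view: T1 (rear can at 175,178; front carton at 172,238), T2 (rear bottle at 256,185; front can at 249,247), the spare at 318,238, and T4 (rear carton at 405,203; front bottle at 395,260). The plan is carton to spare, can to T1, bottle to T2, carton to T4. I'll also check whether the thin outline around the shelf is the board edge or something raised.

```bash
cat > h.py <<'E'
import numpy as np,cv2
from scipy.spatial.transform import Rotation as R
np.set_printoptions(precision=4,suppress=True)
def rays(c,uv):
    uv=np.atleast_2d(uv).astype(float)
    d=np.c_[uv,np.ones(len(uv))]@np.linalg.inv(c["intrinsics"]).T
    return d@R.from_rotvec(c["orientation"]).as_matrix().T
def onplane(c,uv,z):
    d=rays(c,uv);return c["position"]+d*((z-c["position"][2])/d[:,2:])
def cloud(c):
    h,w=c["z_map"].shape;v,u=np.mgrid[:h,:w]
    d=rays(c,np.c_[u.ravel(),v.ravel()])
    return (c["position"]+d*c["z_map"].reshape(-1,1)).reshape(h,w,3)
def tri(c1,p1,c2,p2):
    a,b=rays(c1,p1)[0],rays(c2,p2)[0];A=np.c_[a,-b]
    t=np.linalg.lstsq(A,c2["position"]-c1["position"],rcond=None)[0]
    q=c1["position"]+a*t[0];s=c2["position"]+b*t[1];return (q+s)/2,np.linalg.norm(q-s)
E
python3 - <<'E'
from h import *
T=np.load("top0.npz");S=np.load("scene0.npz")
for a,b in (((113,152),(365,382)),((464,178),(120,140)),((463,310),(212,85)),((97,286),(465,278))):
    print("outline",*tri(T,a,S,b),onplane(T,a,.024)[0])
for n,c in(("top",T),("scene",S)):
    P=cloud(c);hsv=cv2.cvtColor(c["image"],cv2.COLOR_BGR2HSV)
    m=cv2.inRange(hsv,(105,150,40),(130,255,255))
    m=m.astype(bool)&(P[...,0]>.2)&(P[...,0]<.75)&(P[...,2]<.09)&(P[...,2]>.015)
    # rim: topmost points; trays via connected comps
    nl,l,st,_=cv2.connectedComponentsWithStats(m.astype(np.uint8))
    for i in range(1,nl):
        if st[i,4]<150: continue
        q=P[l==i];r=q[(abs(q[:,2]-.054)<.006)]
        print(n,"tray",st[i],"z pct",np.percentile(q[:,2],[5,50,95]),"rim n",len(r))
        if len(r)>20:
            print("   rect all",cv2.minAreaRect(q[:,:2].astype(np.float32)),"rim",cv2.minAreaRect(r[:,:2].astype(np.float32)))
    m=((P[...,2]>.09)&(P[...,2]<.19)&(P[...,0]>.3)&(P[...,0]<.58)&(abs(P[...,1])<.36)).astype(np.uint8)
    nl,l,st,_=cv2.connectedComponentsWithStats(m)
    for i in range(1,nl):
        if st[i,4]<80: continue
        q=P[l==i];t=q[q[:,2]>np.percentile(q[:,2],98)-.006]
        print(n,"item",st[i],"top z",np.percentile(q[:,2],98),len(t),cv2.minAreaRect(t[:,:2].astype(np.float32)))
E
```

```text
outline [0.6851 0.3258 0.0188] 0.0005530550022561454 [0.6834 0.3243 0.024 ]
outline [ 0.6508 -0.39    0.0224] 0.009495725981167245 [ 0.6537 -0.3935  0.024 ]
outline [ 0.3876 -0.3795  0.0253] 0.0006012416905837752 [ 0.3878 -0.3803  0.024 ]
outline [0.4144 0.3368 0.0139] 0.0015736530456053601 [0.4148 0.3326 0.024 ]
top tray [ 151  163   57  107 2534] z pct [0.0277 0.0312 0.0567] rim n 578
   rect all ((0.5543491840362549, 0.17687281966209412), (0.2090747058391571, 0.09661422669887543), 0.2085028737783432) rim ((0.5543491840362549, 0.17687281966209412), (0.2090747058391571, 0.09661422669887543), 0.2085028737783432)
top tray [ 222  169   59  111 3466] z pct [0.0275 0.0306 0.0565] rim n 603
   rect all ((0.5434925556182861, 0.036575593054294586), (0.09563703835010529, 0.2081623524427414), 86.33694458007812) rim ((0.5434925556182861, 0.036575593054294586), (0.09563703835010529, 0.2081623524427414), 86.33694458007812)
top tray [ 287  182   60  113 5289] z pct [0.0274 0.0303 0.0558] rim n 662
   rect all ((0.5191475749015808, -0.08976525813341141), (0.09666857868432999, 0.20852325856685638),
[... 2674 characters left out ...]
727539)
scene item [170  99  36  44 684] top z 0.15113373478923414 368 ((0.5619614124298096, -0.2338208556175232), (0.058514464646577835, 0.036013808101415634), 88.31063079833984)
scene item [ 302  151   29   45 1066] top z 0.16042157705353774 416 ((0.49017706513404846, 0.04189472645521164), (0.04535520821809769, 0.04370459169149399), 42.1310920715332)
scene item [278 192  14  25 133] top z 0.12221364573888997 80 ((0.5725955367088318, 0.038203854113817215), (0.035255469381809235, 0.013476720079779625), 86.58511352539062)
scene item [ 347  192   50   58 1748] top z 0.15069711066079208 977 ((0.501207172870636, 0.1754504144191742), (0.05829951539635658, 0.05673141032457352), 13.878355026245117)
```

Depth agrees between the two views to about 2 mm. The outline is just the board edge, at z ≈ 0.02. I'll start with the carton to the spare tray.

```bash
cat > mv.py <<'E'
from h import *
from cell import manip,inverse_kinematics as ik,cams
# tray centre x,y,yaw(deg): mean of both views
TR=dict(can=(.5551,.1777,.17),bottle=(.5444,.0374,-3.6),spare=(.5194,-.0891,-5.9),carton=(.5224,-.2239,-4.6))
HI=.30
def cellxy(t):
    x,y,a=TR[t];a=np.radians(a);return np.array([x-.052*np.cos(a),y-.052*np.sin(a)])
def rot(th,xy):
    """tool down, jaws along yaw th+90deg; the half turn with the smaller last joint"""
    best=None
    for t in (th,th+180):
        a=np.radians(t);y=np.array([-np.sin(a),np.cos(a),0]);x=np.array([0,0,-1.])
        r=R.from_matrix(np.c_[x,y,np.cross(x,y)]).as_rotvec();q=ik([*xy,HI],r)
        if q is not None and (best is None or abs(q[5])<best[0]): best=(abs(q[5]),r)
    return best[1]
def pick(xy,th,ztip,force,op=.088):
    manip.set_gripper(op)
    manip.move_pose([*xy,HI],rot(th,xy));manip.move_linear([*xy,ztip],.12)
    manip.set_gripper(0,force);s=manip.state();print("grip",s["gripper_width"],s["tool_pos"],s["clock"])
    manip.move_linear([*xy,HI],.12);print("held",manip.state()["gripper_width"])
def place(xy,th,ztip,op=.088):
    manip.move_pose([*xy,HI],rot(th,xy));manip.move_linear([*xy,ztip+.03],.13)
    manip.move_linear([*xy,ztip+.001],.03);s=manip.state();print("down",s["tool_pos"],s["contact_force"],s["gripper_width"])
    manip.set_gripper(op);manip.dwell(.3);manip.move_linear([*xy,HI],.12);print("clock",manip.state()["clock"])
def look(n):
    for c in("top","scene"):
        i=cams.capture(c);cv2.imwrite(f"pics/{c}{n}.png",i["image"]);np.savez(f"{c}{n}.npz",**i)
E
python3 - <<'E'
from mv import *
P=np.concatenate([cloud(np.load(f))[...,:].reshape(-1,3) for f in("top0.npz","scene0.npz")])
b=P[(abs(P[:,0]-.475)<.06)&(abs(P[:,1]+.2177)<.06)&(P[:,2]>.108)&(P[:,2]<.128)]
print("bottle body",cv2.minAreaRect(b[:,:2].astype(np.float32)),len(b))
for t in TR: print(t,cellxy(t))
p=manip.state()["tool_pos"];manip.move_linear([p[0],p[1],HI],.15)
pick([.5018,.1754],13.5,.104,25)
place(cellxy("spare"),-5.9,.104)
look(1)
E
```

```text
bottle body ((0.4753035306930542, -0.21741457283496857), (0.04037154093384743, 0.07228504866361618), 89.06876373291016) 1092
can [0.5031 0.1775]
bottle [0.4925 0.0407]
spare [ 0.4677 -0.0838]
carton [ 0.4706 -0.2197]
grip 0.05604716479678411 [0.5019 0.1754 0.1041] 5.325
held 0.055839802835269195
down [ 0.4679 -0.0838  0.1052] [-0.6244  0.7947 -2.735 ] 0.05601670060458007
clock 14.8667
```

View pics/scene1.png

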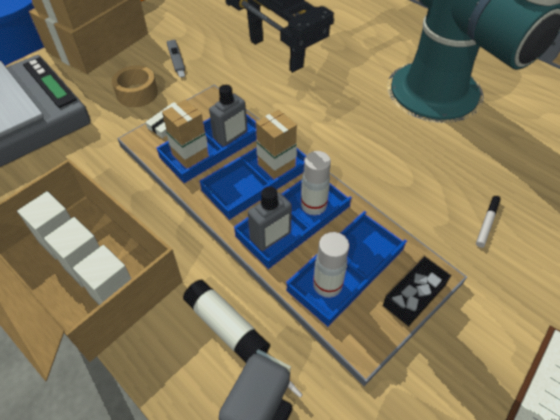

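The carton stands upright in the spare tray, at about (277,145). Next is the can. I'll grip it with the tips on the aluminium body, because its cap may be loose. The bottle follows, held by its cap.

Run:
```python
from mv import *
pick([.4905,.0413],-3.6,.100,30)
if manip.state()["gripper_width"]<.04: raise SystemExit("bad can grip")
place(cellxy("can"),.2,.100)
pick([.4750,-.2175],-.9,.133,35)
if manip.state()["gripper_width"]<.022: raise SystemExit("bad bottle grip")
look(2)
place(cellxy("bottle"),-3.6,.133)
look(3)
```

```text
grip 0.04921111060406032 [0.4905 0.0412 0.1   ] 20.15
held 0.04875817831900968
down [0.5033 0.1776 0.1012] [ 0.1667  0.3017 -2.2638] 0.04897160957356299
clock 27.975
grip 0.0269071994074481 [ 0.475  -0.2177  0.133 ] 32.7333
held 0.02716653489967916
down [0.4927 0.0407 0.1343] [-0.5868 -1.6958 -2.8928] 0.027120635545057892
clock 41.725
```

View pics/scene3.png

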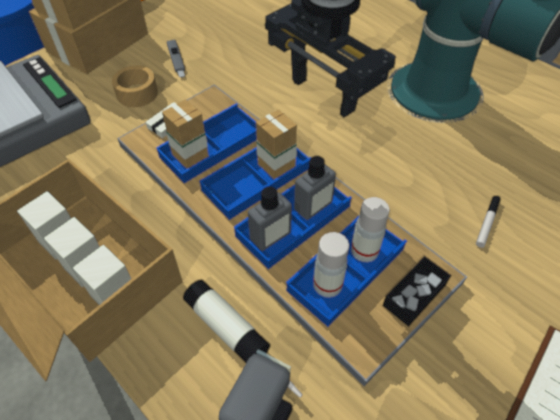

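The can (370,230) and the bottle (315,190) stand upright in their trays. The carton comes next, followed by a measured check.

Run:
```python
from mv import *
pick(cellxy("spare"),-5.9,.104,25)
place(cellxy("carton"),-4.6,.104)
p=manip.state()["tool_pos"];manip.move_pose([.40,.0,.40],rot(0,[.4,0]));manip.dwell(.5)
look(4)
for n in("top","scene"):
    A=cloud(np.load(n+"0.npz"));B=cloud(np.load(n+"4.npz"))
    for t,h in(("can",.13),("bottle",.13),("carton",.12)):
        c=cellxy(t);x,y,a=TR[t];e=np.array([x,y])*2-c
        Ra=np.array([[np.cos(np.radians(a)),-np.sin(np.radians(a))],[np.sin(np.radians(a)),np.cos(np.radians(a))]])
        def top(P,c):
            q=P[(np.hypot(P[...,0]-c[0],P[...,1]-c[1])<.05)&(abs(P[...,2]-.028-h)<.008)]
            return (np.array(cv2.minAreaRect(q[:,:2].astype(np.float32))[0]),np.median(q[:,2]),len(q)) if len(q)>10 else (np.full(2,np.nan),np.nan,len(q))
        f=top(B,c);r0,r1=top(A,e),top(B,e)
        print(n,t,"front err in tray",(f[0]-c)@Ra,"top z-exp",f[1]-.028-h,f[2],"rear shift",r1[0]-r0[0])
print(manip.state()["clock"])
```

```text
grip 0.05597238076295392 [ 0.4677 -0.0838  0.1041] 46.8833
held 0.05581184116417172
down [ 0.4708 -0.2199  0.1053] [ 0.5653  0.2593 -3.7292] 0.05608762822475919
clock 54.5167
top can front err in tray [0.0066 0.0126] top z-exp 0.0019488293294644132 178 rear shift [-0.      0.0003]
top bottle front err in tray [nan nan] top z-exp nan 0 rear shift [-0.0003  0.    ]
top carton front err in tray [nan nan] top z-exp nan 0 rear shift [-0.0003 -0.0001]
scene can front err in tray [0.0005 0.0006] top z-exp 0.0004047893544469605 560 rear shift [ 0.0002 -0.0003]
scene bottle front err in tray [-0.0006  0.0015] top z-exp 0.0005296828621108307 188 rear shift [-0.0003 -0.0006]
scene carton front err in tray [-0.0011  0.001 ] top z-exp 0.0007205044952428852 627 rear shift [0.0001 0.0002]
56.1083
```

View pics/scene4.png

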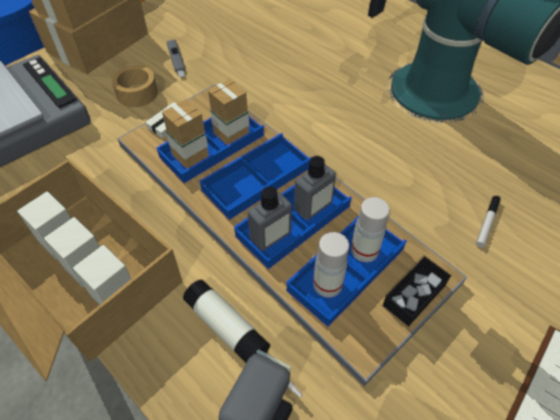

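The carton (229,112), bottle (315,190) and can (370,230) each stand in front of their own kind, and the arm is clear. In the top view the arm hides the front row, which explains the missing readings there. The scene view shows errors under 2 mm.

```bash
python3 -c "
from cell import order;print(order.close_job())"
```

```text
the job is handed in; nothing more can be done
None
```

The can, bottle and carton now each stand in the front cell of their own kind's tray, and the job is handed in. It reports no verdict, so what follows rests on my own checks. I moved the carton to the spare tray, the can to its tray, the bottle to its tray, then the carton to its own.

- **Scene camera:** all three items were within 2 mm of their cell centres. Their tops were within 1 mm of the expected height, so they stand flat and upright. I did not measure tilt or speed directly.
- **Rear row:** shifts were under 1 mm in both camera views.
- **Top camera:** it could not confirm the front row because the arm blocked its view. It gave no reading for the bottle and carton. For the partly hidden can it read an offset of 7 mm along and 13 mm across the tray, which disagrees with the scene camera. I put that down to the arm hiding part of it; even that offset would be inside the limits.
- **Robot:** the gripper was empty and clear of everything at the end, and the clock read about 56 s of the 109 s allowed.

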